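Pop open the vial reader's push-push port

ROBOT

A 7-joint arm with a two-finger parallel gripper is mounted at the origin on a cart in front of the work surface, level with it; the furniture and walls round the work are solid. World frame = base frame: x ahead of the robot, y to its left, z up, the work surface at z = 0. Lengths are in m, angles in rad, forces in N, time in s.
With the tool pointing down it reaches from about 0.4 to 0.85 m from the base axis. Payload 4.5 kg.
Tool frame: the origin (TCP) lies at the very end of the fingers, on their centre line; the grasp point (between the pads) lies ctrl.grip_depth behind it (ctrl.grip_depth is the distance from the TCP to the grasp point, in m); z points along the fingers, y is the line along which they close (so a half turn about z gives the same grasp; the last joint's range is limited). The gripper opens to 85 mm and grips with 20 to 120 N. Pads are 22 mm wide; open, the fingers measure 114 mm over their backs; the gripper's body (76 mm by 85 mm) begins 54 mm behind the grasp point. The pads swing forward as they close: fully open they stand 13 mm farther back than shut.
Start: joints at [1.154, 0.689, -0.195, 1.565, 0.157, 0.902, -0.215], TCP at [0.272, -0.563, 0.231] pointing down, gripper open.
Joint ranges: [-3.01, 3.01], [-0.46, 2.08], [-1.47, 1.51], [0.13, 2.56], [-1, 4.14], [0.04, 2.09], [-2.66, 2.66]. Speed limits (rad/s): [2.57, 2.57, 3.14, 3.14, 3.14, 3.14, 3.14].

INTERFACE

Orientations are given as a unit quaternion [x, y, z, w].
In Python, from cell import monitor, snapshot, ticket, ctrl gives the robot as it stands.
- The arm moves only by the tool send_rows, never from a script. Its arguments are lists of equal length, an entry for each row: "translation": the shift along the tool's x, y, z in units of 30 mm (1.0 is 30 mm), a list of three; "dr": the turn, a rotation vector about the tool's x, y, z in units of 10 degrees (1.0 is 10 degrees), a list of three; "grip": the finger opening in mm, from 0 to 85.4. In form: {"translation": [[x, y, z], ...], "dr": [[wx, wy, wz], ...], "grip": [grip, ...]}. A call has 1 to 10 rows; each row shifts and turns the commanded pose from where the row before left it, along the tool's axes as they then stand; what a row does not reach is not made up. A row lasts 1/8 s, in which the tool goes at most 62.5 mm and 10.7 degrees, less where a joint would pass 70% of its speed; a pose out of reach is approached as far as the arm can. A call is refused whole if a number of a shift passes 1 or a number of a turn 1, either way. A call with a gripper value outside its range is refused whole. The fingers move at their own pace and stop on an object; "force" is the grip in N (left out, the last holds). Time passes only in rows, so rows that do not move let the fingers close. It gives the time, the measured TCP pose, the force, the opening and the grip force at its end, in the units of the state.
- monitor.observe(): the state, without advancing time (a new reading comes with each control period).
- snapshot(name): name is "scene" or "top" or "wrist"; returns a dict with "pixels" (480x640x3 uint8, blue, green, red), "vertical_fov" (degrees; the focal length in pixels is half the picture's height over the tangent of half this angle, whatever the lens; pixels are square), "cx", "cy" (the principal point, pixels), "world_to_cam" (4x4, takes a point from world to camera coordinates). Camera axes: x right, y up, looking along -z (the intrinsics and any distortion apply to the point x, -y, -z); pixel columns grow to the right and rows downward; lengths in m; the calibration is good to about 2 mm. The wrist camera is an equidistant fisheye: a pixel r from the principal point sees the ray r / f radians off the axis. A picture is of the moment at which its call begins. There is no depth.
- ticket.job_done(): hands the job in; it is judged then, once.
The state is a dict: "clock": time; "qpos": joint angles; "joint_velocities": joint speeds; "joint_torque": joint torques, N m; "eef_pos": TCP position; "tcp_rot": TCP orientation; "wrist_force": force on the tool from outside, world axes, zero at the start; "torque": the same for the moment, N m; "opening": finger opening in m; "grip_force": force on a finger pad.
Only numpy, scipy, OpenCV 4.12 (cv2) and the standard library are available. Lean on these libraries where they do the work, as an engineer would, in place of code of your own. Each camera call takes 0.05 s, during which the arm holds its last target. There are 200 camera calls.

TASK

Open the sample port of the reader with the round lid: with closed fingertips press the front edge of its round lid down to the bottom once, then let go so that the latch releases and the lid pops up by itself. Keep your hands off that reader and watch that the lid stays up for at least two seconds; only then press the reader's round key fully down to acknowledge it, let it spring back, and come clear, with the lid still open. Nothing is to be picked up or shifted: the readers stay where they are, the reader with the square lid keeps its lid shut and its key unpressed, and the things standing about stay put.

Things in the scene. Friction and masses are not known exactly. Their poses are not given: they have to be found in the camera images.
- vial_reader: the reader with the ROUND lid: white box 130 (x) x 110 (y) mm standing loose on rubber feet, 1.6 kg, flat deck 58 mm above the bench. Origin: centre of the underside; own x points from the key and display side (facing the robot, turned up to 0.35 rad) to the hinge side, z up
- cuvette_reader: the other reader, the same box and the same key, with a SQUARE lid (62 x 62 mm) in place of the round one; leave it alone. Same origin and axes. Which of the two stands left or right varies; their centres are at least 0.15 m apart
- vial_reader_lid_press (a point): the point to press: small dark thumb mark on top of the round lid, 10 mm in from its free front edge, 55 mm from the hinge; in the reader's frame x = -1, y = 0 mm, top face 73 mm above the bench when shut. The lid is a grey disc 62 mm across, 7 mm thick, centre at x = +20, y = 0 mm. The point moves with the lid
- vial_reader_lid (a joint): angle of the round lid, rad: 0 latched shut, about 1.2 popped open; hinge on the reader's far side (x = +54 mm, 66 mm up). Push-push latch: pressing the mark 5 mm down (-0.10, bottom stop) takes under 10 N; shallow presses spring back. Pressed to the bottom and let go, the lid springs up within about 2 s and stays. Pushing the open lid down again latches it for good
- cuvette_reader_lid (a joint): angle of the square lid, rad: same latch; must stay at 0
- vial_reader_key_top (a point): centre of the top of the round-lid reader's key, a grey button 20 mm across standing 7 mm proud of the deck, 65 mm above the bench when up; in the reader's own frame at x = -43 mm, y = -34 mm, beside the dark display. It moves with the key
- vial_reader_key (a joint): travel of that key, m: 0 up, 0.005 fully down; sprung, about 5 N fully down, springs back when let go. Must not be pressed before the lid has stood open for two seconds
- cuvette_reader_key (a joint): travel of the square-lid reader's key, m: must stay 0
- flask: clear bottle with an orange cap, 56 mm across, 113 mm high, behind the readers; bystander. Origin: centre of its underside
- dish: petri dish 90 mm across, 15 mm high, in front of the readers; bystander. Origin: centre of its underside
- pen: black marker 140 mm long, 10 mm high, lying in front; bystander. Origin: centre of its underside
- slides: small carton 56 x 80 x 60 mm to the left; bystander. Origin: centre of its underside
- pot: white pot with a grey cap, 56 mm across, 107 mm high, behind the right-hand reader; bystander. Origin: centre of its underside
- timer: white timer 62 x 62 x 18 mm, in front and to the left; bystander. Origin: centre of its underside

How it is judged:
By the outcome, as a careful person would: the job done as asked, in the order asked, and still so for the second after the job is handed in, with the robot touching nothing.
It also fails if it takes over 38 s, if anything falls off the work surface, if the arm or the gripper's body presses on something with over 40 N, if the wrist force passes 120 N, or if a joint passes its speed limit or range.

## Working session

There is one attempt and no reset: what is moved stays moved. The work goes in short steps, Python scripts to look and compute and a tool call to move; the robot and the scene stay as the last step left them, time stands still between calls to the robot, and variables do not carry over. Pictures are saved under pics/ and viewed, at most 10 in all, crops included, and the job is handed in when it is done.

Besides the shell and the picture viewer there is one more tool, called after "Emit:" by a JSON object that holds its "method" and its "body". send_rows: Moves the arm, as the interface text tells. Its arguments: {"type":"object","properties":{"translation":{"type":"array"},"dr":{"type":"array"},"grip":{"type":"array"},"force":{"type":"number"}},"required":["translation","dr","grip"]}

```bash
mkdir -p pics; cat > h.py <<'E'
import numpy as np, cv2
from cell import monitor, snapshot, ticket, ctrl
def take(n,f):
    s=snapshot(n); cv2.imwrite('pics/'+f,s['pixels']); np.savez('pics/'+f+'.npz',**s); return s
def ray(s,u,v):
    f=240/np.tan(np.radians(float(s['vertical_fov']))/2)
    M=np.array(s['world_to_cam']); x=(u-s['cx'])/f; y=(v-s['cy'])/f
    d=np.array([x,-y,-1.]); R=M[:3,:3]
    return -R.T@M[:3,3], R.T@d
def onz(s,u,v,z):
    o,d=ray(s,u,v); return o+d*(z-o[2])/d[2]
def proj(s,p):
    f=240/np.tan(np.radians(float(s['vertical_fov']))/2)
    c=np.array(s['world_to_cam'])@np.r_[p,1]; return s['cx']+f*c[0]/-c[2], s['cy']+f*c[1]/c[2]
E
python3 - <<'E'
from h import *
o=monitor.observe(); print(o['clock'],o['eef_pos'],o['tcp_rot'],o['opening'],ctrl.grip_depth)
for n in('top','scene'):
    s=take(n,n+'0.png'); print({k:s[k] for k in s if k!='pixels'})
E
```

```text
0.0 [ 0.27196245 -0.56199746  0.23045851] [ 9.74696607e-01  2.23529948e-01 -2.77080727e-04 -8.99550150e-04] 0.0853825540075842 0.0187
{'vertical_fov': 48.16427406526243, 'cx': 320.27341635326087, 'cy': 245.48124270279212, 'world_to_cam': array([[ 8.91284273e-03, -9.99960257e-01,  2.11404537e-04,
         2.14315491e-01],
       [ 9.98011481e-01,  8.90866500e-03,  6.23996734e-02,
        -4.71294685e-01],
       [-6.23990768e-02, -3.45174320e-04,  9.98051219e-01,
        -1.12587184e+00],
       [ 0.00000000e+00,  0.00000000e+00,  0.00000000e+00,
         1.00000000e+00]])}
{'vertical_fov': 49.36475843045436, 'cx': 321.72722907005294, 'cy': 233.26164761491793, 'world_to_cam': array([[-0.44719418, -0.89435737,  0.01192738,  0.43413348],
       [ 0.42326964, -0.19985709,  0.88368544, -0.22998627],
       [-0.78794681,  0.40022748,  0.46792925, -0.82034919],
       [ 0.        ,  0.        ,  0.        ,  1.        ]])}
```

View pics/top0.png

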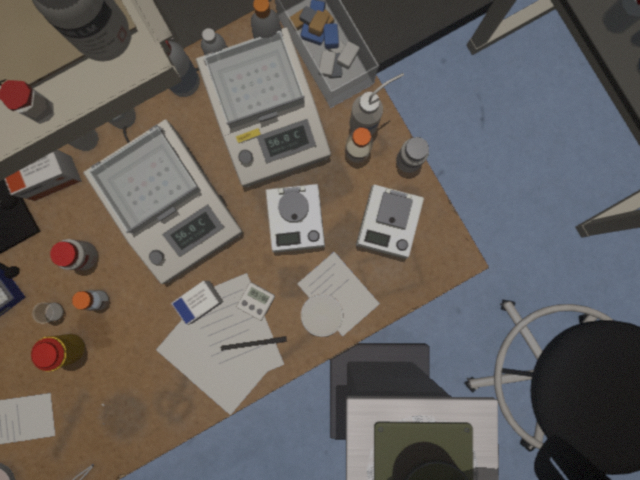

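View pics/scene0.png

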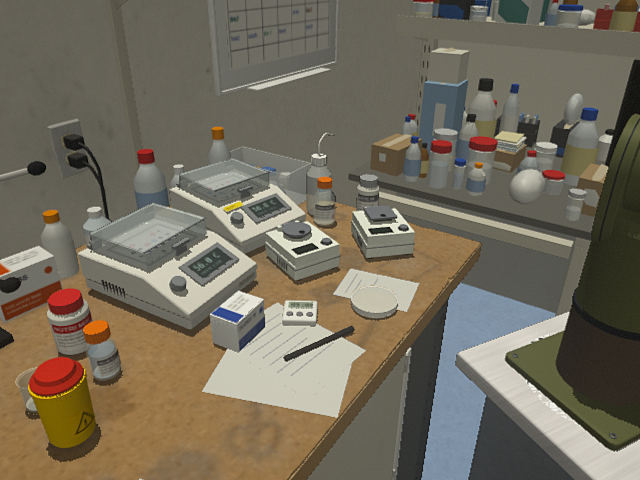

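The round-lid reader is at about (295,218) in the top view, with its key near (313,236) and its lid near (293,206). The square-lid reader is at (390,222), the orange-capped flask at (359,145) and the pot at (412,155). I'll measure these on an enlarged crop.

```bash
python3 - <<'E'
from h import *
s=dict(np.load('pics/top0.png.npz')); im=s['pixels']
c=cv2.resize(im[175:270,255:435],None,fx=4,fy=4,interpolation=cv2.INTER_CUBIC); cv2.imwrite('pics/crop.png',c)
hsv=cv2.cvtColor(im,cv2.COLOR_BGR2HSV); g=cv2.cvtColor(im,cv2.COLOR_BGR2GRAY)
m=((hsv[...,1]<40)&(g>170)).astype(np.uint8); sub=np.zeros_like(m); sub[180:260,262:428]=m[180:260,262:428]
cs,_=cv2.findContours(sub,cv2.RETR_EXTERNAL,cv2.CHAIN_APPROX_NONE)
for k in cs:
    if cv2.contourArea(k)>300: 
        r=cv2.minAreaRect(k); b=cv2.boxPoints(r); print('box',r,[onz(s,*p,.058)[:2].round(4).tolist() for p in b], onz(s,*r[0],.058))
d=((g<150)).astype(np.uint8); 
box=np.zeros_like(m)
for k in cs:
    if cv2.contourArea(k)>300: cv2.fillConvexPoly(box,cv2.convexHull(k),1)
n,l,st,ce=cv2.connectedComponentsWithStats(d&cv2.erode(box,np.ones((3,3))))
for i in range(1,n):
    if st[i,4]>20: print(st[i],ce[i],onz(s,*ce[i],.065).round(4), g[l==i].mean())
E
```

```text
box ((390.74615478515625, 220.06478881835938), (50.5423698425293, 59.50053405761719), 14.743562698364258) [[0.4737, 0.1399], [0.5926, 0.1093], [0.5669, 0.0088], [0.4482, 0.0401]] [0.52013366 0.0745413  0.058     ]
box ((294.4342346191406, 216.87533569335938), (59.72267150878906, 50.510406494140625), 83.9909896850586) [[0.5803, 0.3307], [0.5922, 0.2275], [0.4699, 0.2136], [0.4581, 0.3161]] [0.52494022 0.27198924 0.058     ]
[278 188  31  35 874] [292.99199085 205.12700229] [0.5482 0.2749 0.065 ] 111.4816933638444
[ 376  191   37   39 1057] [394.06527909 209.77956481] [0.5405 0.0687 0.065 ] 107.37748344370861
[364 229  27  19 341] [376.99706745 238.01173021] [0.4825 0.1034 0.065 ] 75.50733137829911
[275 231  26  16 340] [287.90588235 238.44705882] [0.48   0.2844 0.065 ] 75.54117647058824
[307 230  13  12 127] [313.27559055 235.65354331] [0.4861 0.2329 0.065 ] 104.8267716535433
[396 239  13  12 125] [401.768 244.56 ] [0.4696 0.053  0.065 ] 103.432
```

View pics/crop.png

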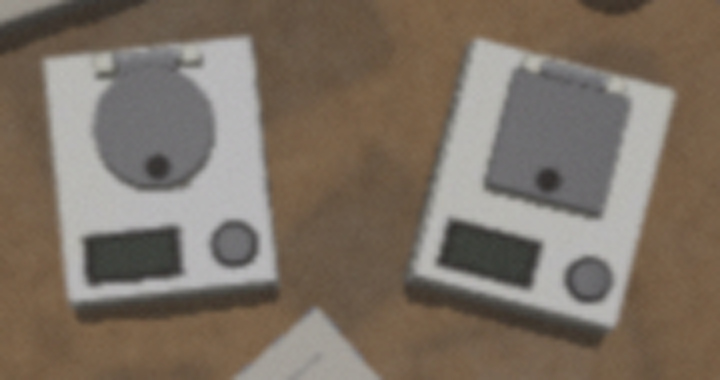

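The mark is near crop (157,166), which is full-frame pixel (294,216). The key and box centre agree with yaw ≈ 0.113. The mark is at about (0.524, 0.2715) and the key at about (0.486, 0.233). Next I close the fingers, turn the tool to the reader's yaw and start the transfer.

Emit:
{"method": "send_rows", "body": {"translation": [[0,0,0],[0,0,0],[1,-1,0],[1,-1,0],[1,-1,0],[1,-1,0],[1,-1,0],[1,-1,0],[1,-1,0],[1,-1,0]], "dr": [[0,0,0.97],[0,0,0.97],[0,0,0],[0,0,0],[0,0,0],[0,0,0],[0,0,0],[0,0,0],[0,0,0],[0,0,0]], "grip": [0,0,0,0,0,0,0,0,0,0]}}

```text
clock: 1.35
eef_pos: [0.4845, -0.2959, 0.231]
tcp_rot: [0.998, 0.056, -0.0, -0.0]
wrist_force: [-0.2, 0.1, -0.3]
opening: 0.0003
grip_force: 0.0
```

Emit:
{"method": "send_rows", "body": {"translation": [[0.3,-1,0],[0.3,-1,0],[0.3,-1,0],[0.3,-1,0],[0.3,-1,0],[0.3,-1,0],[0.3,-1,0],[0.3,-1,0],[0.3,-1,0],[0.3,-1,0]], "dr": [[0,0,0],[0,0,0],[0,0,0],[0,0,0],[0,0,0],[0,0,0],[0,0,0],[0,0,0],[0,0,0],[0,0,0]], "grip": [0,0,0,0,0,0,0,0,0,0]}}

```text
clock: 2.6
eef_pos: [0.5396, 0.012, 0.231]
tcp_rot: [0.998, 0.056, -0.0, 0.0]
wrist_force: [1.1, -0.8, -0.8]
opening: 0.0
grip_force: 0.0
```

Emit:
{"method": "send_rows", "body": {"translation": [[0.1,-1,0],[0.1,-1,0],[0,-1,0],[0,-1,0],[0,-1,0.6],[0,-1,0.6],[0,-1,0.6],[0,-1,0.6],[0,-0.5,0.6],[0,0,0]], "dr": [[0,0,0],[0,0,0],[0,0,0],[0,0,0],[0,0,0],[0,0,0],[0,0,0],[0,0,0],[0,0,0],[0,0,0]], "grip": [0,0,0,0,0,0,0,0,0,0]}}

```text
clock: 3.85
eef_pos: [0.5158, 0.2653, 0.1397]
tcp_rot: [0.998, 0.057, -0.002, 0.001]
wrist_force: [-0.2, 0.3, 0.5]
opening: 0.0001
grip_force: 0.0
```

```bash
python3 - <<'E'
from h import *
o=monitor.observe(); p=np.array(o['eef_pos']); print(o['clock'],p,o['wrist_force'])
s=take('scene','scene1.png')
print(proj(s,p),proj(s,[.524,.2715,.073]),proj(s,[.486,.233,.065]),proj(s,[p[0],p[1],.073]))
im=s['pixels'][180:300,240:380]; cv2.imwrite('pics/sc1.png',cv2.resize(im,None,fx=5,fy=5,interpolation=cv2.INTER_CUBIC))
E
```

```text
3.85 [0.51581219 0.2653025  0.13969318] [-0.23412921  0.27603273  0.50676489]
(np.float64(305.81971284591737), np.float64(204.1803616082076)) (np.float64(301.54381800887325), np.float64(232.27753577355693)) (np.float64(326.17109616708984), np.float64(239.74542828611666)) (np.float64(305.89428980883025), np.float64(233.34440944856965))
```

View pics/sc1.png

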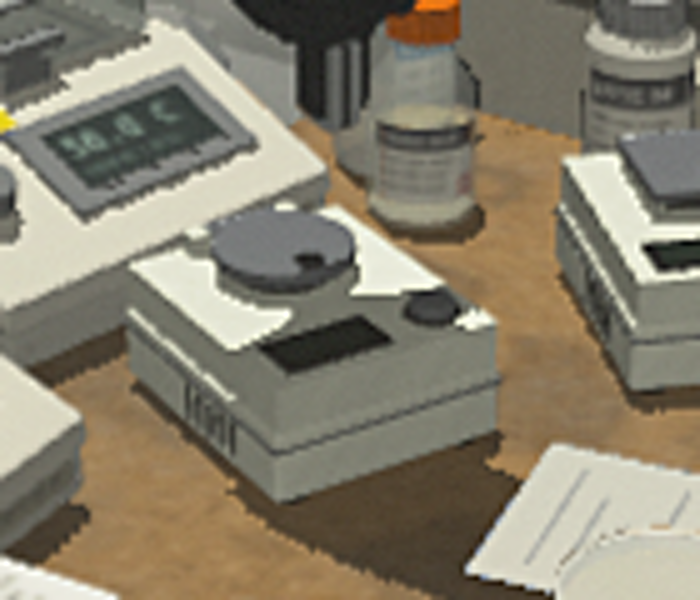

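The mark appears at (301.8,232.4) in the scene view, against (301.5,232.3) predicted. The fingers are above the lid.

Emit:
{"method": "send_rows", "body": {"translation": [[0.2,-0.15,0.8],[0,0,0.8],[0,0,0],[0,0,0]], "dr": [[0,0,0],[0,0,0],[0,0,0],[0,0,0]], "grip": [0,0,0,0]}}

```text
clock: 4.4
eef_pos: [0.5237, 0.2693, 0.0945]
tcp_rot: [0.998, 0.055, 0.001, 0.0]
wrist_force: [-0.2, -0.3, -0.3]
opening: -0.0003
grip_force: 0.0
```

Emit:
{"method": "send_rows", "body": {"translation": [[-0.1,-0.05,0.4],[0,0,0.15],[0,0,0],[0,0,0]], "dr": [[0,0,0],[0,0,0],[0,0,0],[0,0,0]], "grip": [0,0,0,0]}}

```text
clock: 4.9
eef_pos: [0.5197, 0.2714, 0.0769]
tcp_rot: [0.998, 0.056, 0.0, 0.0]
wrist_force: [0.1, 0.3, -0.5]
opening: -0.0
grip_force: 0.0
```

Emit:
{"method": "send_rows", "body": {"translation": [[0,0,0.1],[0,0,0.1],[0,0,0.07],[0,0,0]], "dr": [[0,0,0],[0,0,0],[0,0,0],[0,0,0]], "grip": [0,0,0,0]}}

```text
clock: 5.4
eef_pos: [0.5194, 0.2714, 0.0686]
tcp_rot: [0.998, 0.056, -0.0, 0.0]
wrist_force: [0.2, -0.7, 0.4]
opening: 0.0001
grip_force: 0.2
```

Emit:
{"method": "send_rows", "body": {"translation": [[0,0,0.07],[0,0,0]], "dr": [[0,0,0],[0,0,0]], "grip": [0,0,0,0]}}

```text
invalid input
```

```bash
python3 - <<'E'
from h import *
o=monitor.observe(); print(o['clock'],o['eef_pos'],o['wrist_force'])
s=take('scene','scene2.png'); w=take('wrist','w2.png')
im=s['pixels'][180:300,240:380]; a=cv2.resize(im,(560,480),interpolation=cv2.INTER_CUBIC)
cv2.imwrite('pics/sc2.png',a)
E
```

```text
5.4 [0.519399   0.27139575 0.06862667] [ 0.24277926 -0.67724923  0.41607587]
```

View pics/sc2.png

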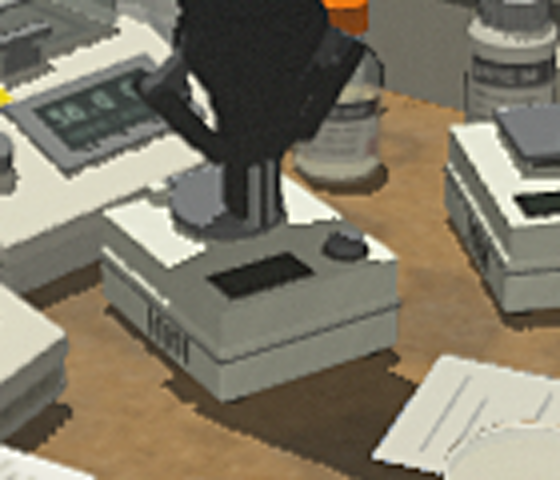

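The fingertips are over the front of the lid at crop (250,225), and the force shows no firm contact yet. I'll keep going down in small steps.

Emit:
{"method": "send_rows", "body": {"translation": [[0,0,0.07],[0,0,0]], "dr": [[0,0,0],[0,0,0]], "grip": [0,0]}}

```text
clock: 5.75
eef_pos: [0.5195, 0.2715, 0.0684]
tcp_rot: [0.998, 0.056, 0.0, -0.0]
wrist_force: [-5.2, -1.1, 17.4]
opening: -0.0003
grip_force: 8.9
```

Emit:
{"method": "send_rows", "body": {"translation": [[0,0,0.03],[0,0,0]], "dr": [[0,0,0],[0,0,0]], "grip": [0,0]}}

```text
clock: 6.0
eef_pos: [0.5195, 0.2715, 0.0678]
tcp_rot: [0.998, 0.056, 0.0, -0.0]
wrist_force: [-5.0, -2.0, 19.2]
opening: -0.0001
grip_force: 9.7
```

It's on the stop, about 5 mm down at 19 N. Letting go and retreating up and back.

Emit:
{"method": "send_rows", "body": {"translation": [[0,0,-1],[-0.5,0,-1],[-0.9,0,-1],[-0.8,0.5,-1],[0,0.6,0],[0,0,0],[0,0,0],[0,0,0],[0,0,0],[0,0,0]], "dr": [[0,0,0],[0,0,0],[0,0,0],[0,0,0],[0,0,0],[0,0,0],[0,0,0],[0,0,0],[0,0,0],[0,0,0]], "grip": [0,0,0,0,0,0,0,0,0,0]}}

```text
clock: 7.25
eef_pos: [0.4576, 0.2314, 0.1854]
tcp_rot: [0.998, 0.056, -0.0, 0.0]
wrist_force: [1.0, 0.8, -1.0]
opening: 0.0001
grip_force: 0.0
```

Emit:
{"method": "send_rows", "body": {"translation": [[0,0,0],[0,0,0],[0,0,0],[0,0,0],[0,0,0],[0,0,0],[0,0,0],[0,0,0],[0,0,0],[0,0,0]], "dr": [[0,0,0],[0,0,0],[0,0,0],[0,0,0],[0,0,0],[0,0,0],[0,0,0],[0,0,0],[0,0,0],[0,0,0]], "grip": [0,0,0,0,0,0,0,0,0,0]}}

```text
clock: 8.5
eef_pos: [0.4576, 0.2312, 0.1857]
tcp_rot: [0.998, 0.056, 0.0, 0.0]
wrist_force: [0.1, -0.2, -0.3]
opening: -0.0002
grip_force: 0.0
```

```bash
python3 - <<'E'
from h import *
o=monitor.observe(); print(o['clock'],o['eef_pos'],o['wrist_force'])
s=take('scene','scene3.png'); t=take('top','top3.png')
a=cv2.resize(s['pixels'][180:300,250:350],(480,576),interpolation=cv2.INTER_CUBIC)
cv2.imwrite('pics/sc3.png',a)
E
```

```text
8.5 [0.45760222 0.23118838 0.18568055] [ 0.08175428 -0.24303048 -0.31425249]
```

View pics/sc3.png

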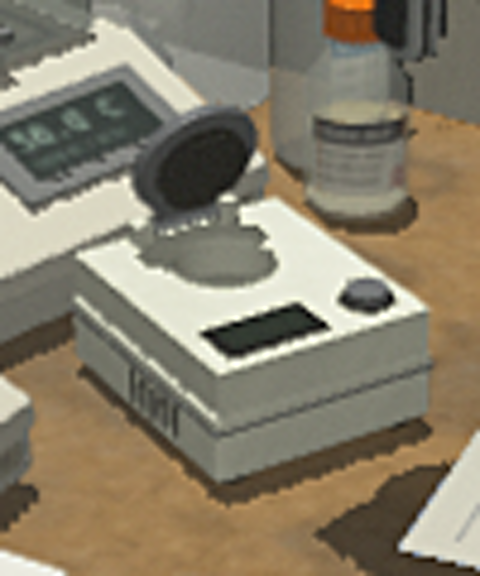

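The lid stands open at crop (195,160) and the key is up at (366,292), full-frame (326.3,240.8). I'll wait more than two seconds hands-off, then re-measure the key and check the lid is still up.

Emit:
{"method": "send_rows", "body": {"translation": [[0,0,0],[0,0,0],[0,0,0],[0,0,0],[0,0,0],[0,0,0],[0,0,0],[0,0,0],[0,0,0],[0,0,0]], "dr": [[0,0,0],[0,0,0],[0,0,0],[0,0,0],[0,0,0],[0,0,0],[0,0,0],[0,0,0],[0,0,0],[0,0,0]], "grip": [0,0,0,0,0,0,0,0,0,0]}}

```text
clock: 9.85
eef_pos: [0.4576, 0.2312, 0.1857]
tcp_rot: [0.998, 0.056, 0.0, 0.0]
wrist_force: [0.2, 1.2, -0.6]
opening: 0.0001
grip_force: 0.0
```

Emit:
{"method": "send_rows", "body": {"translation": [[0,0,0],[0,0,0],[0,0,0],[0,0,0],[0,0,0],[0,0,0],[0,0,0],[0,0,0],[0,0,0],[0,0,0]], "dr": [[0,0,0],[0,0,0],[0,0,0],[0,0,0],[0,0,0],[0,0,0],[0,0,0],[0,0,0],[0,0,0],[0,0,0]], "grip": [0,0,0,0,0,0,0,0,0,0]}}

```text
clock: 11.1
eef_pos: [0.4576, 0.2312, 0.1857]
tcp_rot: [0.998, 0.056, 0.0, 0.0]
wrist_force: [-0.6, 0.3, 0.5]
opening: -0.0
grip_force: 0.0
```

```bash
python3 - <<'E'
from h import *
a=np.load('pics/scene3.png.npz')['pixels']; s=take('scene','scene4.png')
print('lid change',cv2.absdiff(a,s['pixels'])[195:240,270:310].mean())
print('key scene',onz(s,326.3,240.8,.065))
o=monitor.observe(); p=np.array(o['eef_pos']); print(o['clock'],p)
R=cv2.Rodrigues(np.zeros(3))[0]
from scipy.spatial.transform import Rotation as Q
R=Q.from_quat(o['tcp_rot'])
for k in ([.486,.233,.067],onz(s,326.3,240.8,.067)): print(R.inv().apply(np.array(k)-p)/.03)
E
```

```text
lid change 1.5142592592592592
key scene [0.48184455 0.23481901 0.065     ]
11.15 [0.45761921 0.23119703 0.18568798]
[0.94656588 0.04614636 3.95632421]
[ 0.71477088 -0.09755399  3.95630759]
```

Emit:
{"method": "send_rows", "body": {"translation": [[0.85,0,0.5],[0,0,1],[0,0,1],[0,0,0.8],[0,0,0.4],[0,0,0],[0,0,0],[0,0,0]], "dr": [[0,0,0],[0,0,0],[0,0,0],[0,0,0],[0,0,0],[0,0,0],[0,0,0],[0,0,0]], "grip": [0,0,0,0,0,0,0,0]}}

```text
clock: 12.15
eef_pos: [0.4835, 0.2344, 0.0756]
tcp_rot: [0.998, 0.056, 0.001, -0.0]
wrist_force: [-0.4, 0.4, 0.3]
opening: 0.0001
grip_force: 0.0
```

Emit:
{"method": "send_rows", "body": {"translation": [[0,0,0.1],[0,0,0.1],[0,0,0.1],[0,0,0],[0,0,0]], "dr": [[0,0,0],[0,0,0],[0,0,0],[0,0,0],[0,0,0]], "grip": [0,0,0,0,0]}}

```text
clock: 12.78
eef_pos: [0.4829, 0.234, 0.0656]
tcp_rot: [0.998, 0.056, -0.0, 0.0]
wrist_force: [0.6, -0.5, 0.5]
opening: -0.0001
grip_force: 0.0
```

Emit:
{"method": "send_rows", "body": {"translation": [[0,0,0.1],[0,0,0.08],[0,0,0],[0,0,0]], "dr": [[0,0,0],[0,0,0],[0,0,0],[0,0,0]], "grip": [0,0,0,0]}}

```text
clock: 13.28
eef_pos: [0.4831, 0.2341, 0.0605]
tcp_rot: [0.998, 0.056, 0.0, -0.0]
wrist_force: [-1.0, -0.2, 4.0]
opening: 0.0001
grip_force: 2.2
```

Emit:
{"method": "send_rows", "body": {"translation": [[0,0,0.05],[0,0,0],[0,0,0]], "dr": [[0,0,0],[0,0,0],[0,0,0]], "grip": [0,0,0]}}

```text
clock: 13.65
eef_pos: [0.4831, 0.2341, 0.0598]
tcp_rot: [0.998, 0.056, 0.0, -0.0]
wrist_force: [-1.3, -0.1, 13.3]
opening: 0.0002
grip_force: 6.8
```

At 13 N and z = 0.0598 the key is on its stop. Releasing straight up and clearing back.

Emit:
{"method": "send_rows", "body": {"translation": [[0,0,-0.3],[0,0,-1],[0,0,-1],[-0.5,0,-1],[-1,0,-1],[-1,0,-0.5],[0,0,0],[0,0,0],[0,0,0]], "dr": [[0,0,0],[0,0,0],[0,0,0],[0,0,0],[0,0,0],[0,0,0],[0,0,0],[0,0,0],[0,0,0]], "grip": [0,0,0,0,0,0,0,0,0]}}

```text
clock: 14.78
eef_pos: [0.4092, 0.2256, 0.2022]
tcp_rot: [0.998, 0.056, -0.0, 0.0]
wrist_force: [-0.6, -0.0, 0.3]
opening: -0.0004
grip_force: 0.0
```

```bash
python3 - <<'E'
from h import *
o=monitor.observe(); print(o['clock'],o['eef_pos'],o['wrist_force'])
s=take('scene','scene5.png')
a=np.load('pics/scene3.png.npz')['pixels']
d=lambda y0,y1,x0,x1: cv2.absdiff(a,s['pixels'])[y0:y1,x0:x1].mean()
print(d(195,240,270,310), d(230,250,315,340))
cv2.imwrite('pics/sc5.png',cv2.resize(s['pixels'][180:330,230:420],(760,600),interpolation=cv2.INTER_CUBIC))
E
```

```text
14.775 [0.40917695 0.22559191 0.20222951] [-0.56124896 -0.0335428   0.29829571]
1.5255555555555556 1.2273333333333334
```

View pics/sc5.png

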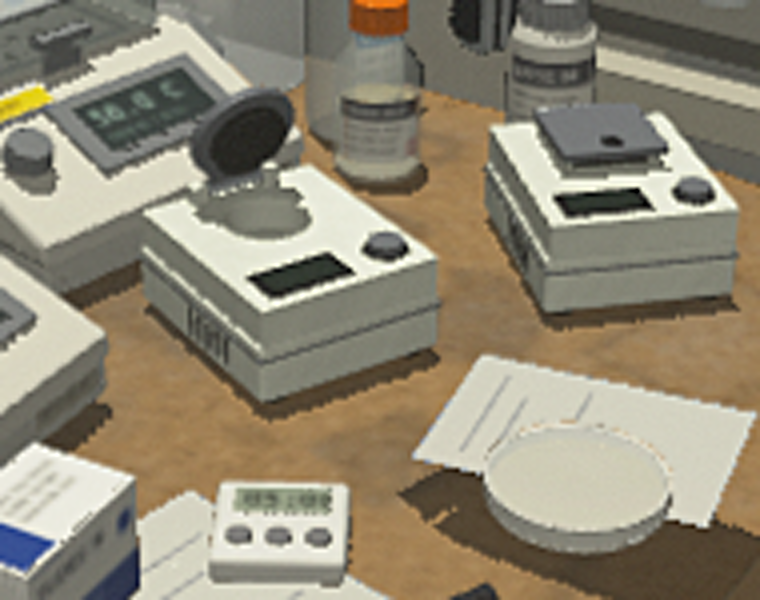

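The round lid is open at crop (243,135), the key is back up at (386,245), the square lid is shut, and nothing has moved.

```bash
python3 -c "
from cell import ticket; print(ticket.job_done())"
```

```text
the job is handed in; nothing more can be done
None
```

The job is handed in: the round lid popped open and stayed up hands-off for more than 2.5 s, its key was then pressed to the stop and sprang back, the arm is clear, and the final picture shows the square-lid reader shut and nothing shifted.

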